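Unfold the crank of a bench dough roller and index it one hole

ROBOT

A 6-joint arm with a two-finger parallel gripper is mounted at the origin on the work surface. World frame = base frame: x ahead of the robot, y to its left, z up, the work surface at z = 0. Lengths are in mm, angles in rad, forces in N, time in s.
With the tool pointing down it reaches from about 350 to 975 mm from the base axis. Payload 7.1 kg.
Tool frame: the origin (TCP) lies at the very end of the fingers, on their centre line; the grasp point (between the pads) lies 19 mm behind it; y points along the fingers, z is the direction in which the jaws open and shut, and the axes are right-handed (so a half turn about y gives the same grasp; the last joint's range is limited). The gripper opens to 88 mm and grips with 3 to 60 N. Pads are 20 mm wide; open, the fingers measure 115 mm over their backs; the gripper's body (75 mm by 178 mm) begins 61 mm behind the grasp point.
Start: joints at [-1.216, 0.423, 1.63, -0, 1.089, -0.019], TCP at [228.238, -581.818, 222.675] pointing down, gripper open.
Joint ranges: [-3, 3], [-0.9, 2.11], [0.09, 2.58], [-1.31, 4.45], [0.11, 2.69], [-2.54, 2.54]. Speed limits (rad/s): [2.39, 2.39, 3.01, 3.14, 3.14, 3.14].

INTERFACE

Orientations are given as a rotation vector (axis times angle).
In Python, from workcell import ctrl gives the robot as it stands.
- The arm moves only by the shell command python3 -m jog 'ROWS'. ROWS is JSON, a list of rows, each a list of 3 entries, a list of its own where there are three numbers: the opening, from 0 (shut) to 1 (fully open), then the shift along the tool's x, y, z in cm, then the turn, a rotation vector about the tool's x, y, z in rad. In form: [[claw, [dx, dy, dz], [wx, wy, wz]], ...]. A call has 1 to 8 rows; each row is the pose to reach, as a shift and turn from the pose commanded when the call began, along the tool's axes at that moment; what a row does not reach only later rows make up. A row lasts 1/10 s, in which the tool goes at most 50 mm and 8.59 degrees, less where a joint would pass 70% of its speed; a pose out of reach is approached as far as the arm can. A call with a gripper value outside its range is refused whole. The fingers move at their own pace and stop on an object; the grip force is fixed at half the most. Time passes only in rows, so rows that repeat a pose let the fingers close. It gives the time, the measured TCP pose, the force and the opening at its end, in the units of the state.
- ctrl.get_obs(): the state, without advancing time (a new reading comes with each control period).
- ctrl.get_image(name): name is "side" or "top"; returns a dict with "color" (420x560x3 uint8, red, green, blue), "z_map" (420x560 float32, mm along the optical axis (not along the pixel's ray), 0 where there is no reading), "fx", "fy", "cx", "cy" (pixels), "pose" (4x4, takes a point from camera to world coordinates). Camera axes: x right, y down, z forward; pixel columns grow to the right and rows downward; lengths in mm; the calibration is good to about 2 mm. A picture is of the moment at which its call begins.
- ctrl.close_job(): hands the job in, once; it reports no verdict.
The state is a dict: "t": time; "qpos": joint angles; "qvel": joint speeds; "joint_torque": joint torques, N m; "ee_pos": TCP position; "orientation": TCP orientation; "ft_force": force on the tool from outside, world axes, zero at the start; "moment": the same for the moment, N m; "width": finger opening in mm.
Only numpy, scipy, OpenCV 4.12 (cv2) and the standard library are available. Lean on these libraries where they do the work, as an engineer would, in place of code of your own. Each camera call takes 0.05 s, during which the arm holds its last target.

TASK

Open the roll gap of the bench dough roller by one step: unfold the black handle on its crank until it stands upright, then pull the handle straight up to draw the spring pin out of its hole, turn the crank clockwise (seen from above) a quarter turn to the very next hole, not past it, and let the pin snap fully in. Leave the handle standing upright, and do not disturb the scraper, the pie tin and the shaker on and beside the machine.

Things in the scene. Friction and masses are not known exactly. Their poses are not given: they have to be found in the camera images.
- roller: Bench dough roller, fixed to the table: white with a bare metal top plate, 415 mm wide, trays at front and back (424 mm over both, 56 mm high). Origin on the table under the middle of the crank's axis; x to its back tray, y to its left; its yaw varies. On top a level square metal index plate of 236 mm, top face 153 mm up, nothing but the crank above it.
- spindle_top (a point): Fixed point where the crank's vertical turning axis meets the index plate's top face. The plate has four round 15 mm holes, one near each corner, all 100 mm from this axis, a quarter turn apart. A crank hub (radius 14 mm, 30 mm high) stands here.
- start_hole (a point): Centre of the hole, at the plate's top face, in which the crank's pin sits at the start.
- next_hole (a point): Centre of the next hole clockwise (seen from above), at the plate's top face: where the pin must end. A quarter turn from the start hole; on the way the crank points to the machine's front.
- grip_hinge (a point): Hinge of the folding handle, at the crank arm's outer end, 100 mm from the crank's axis, 46 mm above the plate with the pin seated; moves with crank and pin. Hinge axis level, square to the arm. Arm: dark steel bar 18 mm wide, 16 to 28 mm above the plate, with a sleeve (radius 13 mm, 10 to 30 mm above the plate) at the end. Through it hangs the 10 mm pin, its round tip 9 mm deep in the hole.
- grip_point (a point): Point on the black handle's centre line, 68 mm from its hinge. The handle is a round rod, diameter 24 mm from 18 to 80 mm from the hinge, then 29 mm up to its end at 98 mm. Folded, it lies level over the arm, free end at the crank's axis, centre line 46 mm above the plate, free space on both sides; unfolded, it stands upright on the arm's outer end.
- grip (a joint): Fold angle of the handle, rad: 0 = lying flat over the arm towards the crank's axis, 1.57 = upright against its stop (working position). The free end swings up and outwards. Stiff hinge (about 0.08 N m): stays where it is left. Starts at 0 to 0.35.
- plunger (a joint): Lift of the spring-loaded index pin, m: 0 = seated, 0.016 = its stop. Rises straight up with the handle and its hinge; the spring pushes down with 7 N seated, 12 N at the stop. Above 0.009 the pin clears the plate and the crank can turn; let go between holes, its tip slides on the plate and drops in at the next hole.
- crank (a joint): Crank angle about the vertical axis, rad, clockwise seen from above positive: about 0 = start hole, 1.571 = next hole. Blocked (2.5 mm play at the pin each way) while the pin is seated; friction about 0.12 N m. It also lifts the top roll, 6 mm a quarter turn.
- scraper: Bystander, loose: bench scraper (steel blade 70 x 120 mm with a round wooden edge grip), lying on the near tray of the roller. Leave it alone.
- pie_tin: Bystander, loose: shallow aluminium pie tin, 120 mm across and 26 mm high, standing on the far tray of the roller. Leave it alone.
- shaker: Bystander, loose: metal dusting shaker, 68 mm across, 120 mm high, standing on the table beside the roller. Leave it alone.

How it is judged (in metres and radians):
On the way, in this order (a step that is already met when the one before it is completed fails the run):
1. the handle is unfolded upright (above 1.35 rad) while the crank is still at its first hole (value of joint grip above 1.35 rad and value of joint crank between -0.12 and 0.12 rad), for 0.1 s.
2. the pin is drawn and the crank is being turned clockwise, the handle unfolded (value of joint plunger above 0.006 m and value of joint crank between 0.3 and 1.4 rad and value of joint grip above 1.1 rad), for 0.05 s.
At the end, for the whole second after the job is handed in: The pin is seated in the next hole (lift under 3 mm, crank 1.52 to 1.62 rad, its hinge within 6 mm of the hole's centre seen from above), the handle still upright (above 1.3 rad), everything at rest and let go (value of joint crank between 1.52 and 1.62 rad and value of joint plunger below 0.003 m and value of joint grip above 1.3 rad and horizontal distance between grip_hinge and next_hole below 0.006 m and velocity of joint crank between -0.1 and 0.1 rad/s and velocity of joint grip between -0.1 and 0.1 rad/s); the robot touches nothing.
It fails at once if the crank is turned the wrong way or past the next hole (value of joint crank below -0.2 rad or value of joint crank above 1.95 rad).
It fails at once if the scraper, the pie tin or the shaker is moved by more than 40 mm (distance of any of scraper, pie_tin, shaker from where it was at the start of the episode above 0.04 m).
It also fails if it takes over 56 s, if anything falls off the work surface, if the arm or the gripper's body presses on something with over 40 N, if the wrist force passes 120 N, or if a joint passes its speed limit or range.

## Working session

There is one attempt and no reset: what is moved stays moved. The work goes in short steps, Python scripts to look and compute and a shell command to move; the robot and the scene stay as the last step left them, time stands still between calls to the robot, and variables do not carry over. Pictures are saved under pics/ and viewed, and the job is handed in when it is done.

```bash
ls; mkdir -p pics; python3 - <<'E'
from workcell import ctrl
import cv2,numpy as np
o=ctrl.get_obs()
for k,v in o.items(): print(k,np.round(v,3))
for n in("side","top"):
    i=ctrl.get_image(n); cv2.imwrite(f"pics/{n}0.png",i["color"][...,::-1]); np.savez(f"{n}0.npz",**i)
    print(n,i["fx"],i["fy"],i["cx"],i["cy"]);print(np.round(i["pose"],3))
E
```

```text
pics
t 0.0
qpos [-1.216  0.424  1.631  0.     1.089 -0.019]
qvel [ 0.001  0.001 -0.001 -0.001  0.002 -0.   ]
joint_torque [ 3.0000e-03 -5.4462e+01 -2.7366e+01  6.4000e-02  2.3000e-02 -0.0000e+00]
ee_pos [ 228.068 -581.317  221.91 ]
orientation [-0.382  2.019 -2.016]
ft_force [-0.022  0.188 -0.289]
moment [-0.001 -0.002 -0.016]
width 87.88
side 380.5426985245026 380.5426985245026 283.71542278455047 211.3459530058036
[[ 9.99000e-01 -1.30000e-02  3.30000e-02  5.40202e+02]
 [-3.50000e-02 -5.83000e-01  8.11000e-01 -7.07298e+02]
 [ 9.00000e-03 -8.12000e-01 -5.84000e-01  6.04808e+02]
 [ 0.00000e+00  0.00000e+00  0.00000e+00  1.00000e+00]]
top 391.22621485848435 391.22621485848435 278.63541786326977 216.94740648059386
[[-2.50000e-02 -9.90000e-01  1.39000e-01  4.96297e+02]
 [-1.00000e+00  2.30000e-02 -2.10000e-02 -5.50090e+01]
 [ 1.80000e-02 -1.39000e-01 -9.90000e-01  8.83811e+02]
 [ 0.00000e+00  0.00000e+00  0.00000e+00  1.00000e+00]]
```

View pics/side0.png

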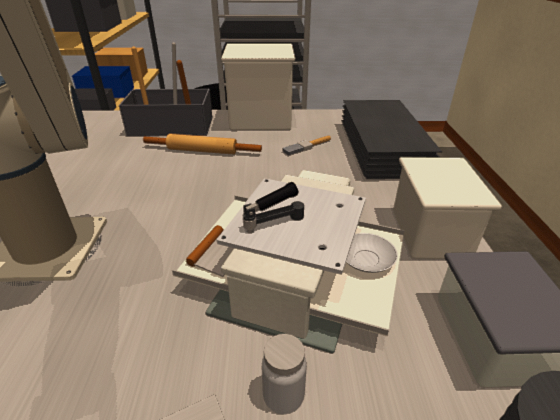

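View pics/top0.png

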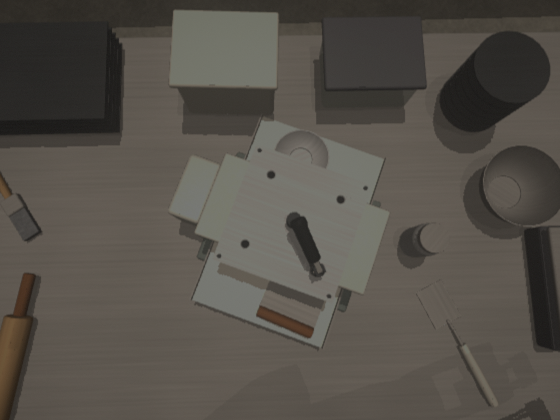

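The side view shows the crank with the pin at about (250,222) and the folded handle lifted slightly, its free end at (290,190). The top view shows the free holes at about (271,174), (340,199) and (245,244). The hinge is near (318,268). That makes (245,244) the next hole, clockwise via the front. Next I'll measure these.

```bash
cat > h.py <<'E'
import numpy as np,cv2
def load(n):
    d=np.load(n); return {k:d[k] for k in d.files}
def ray(i,u,v):
    d=np.array([(u-i["cx"])/i["fx"],(v-i["cy"])/i["fy"],1.0]); P=i["pose"]; return P[:3,3],P[:3,:3]@d
def onz(i,u,v,z):
    o,d=ray(i,u,v); return o+d*(z-o[2])/d[2]
def dep(i,u,v):
    o,d=ray(i,u,v); return o+d*i["z_map"][int(round(v)),int(round(u))]
def tri(i,p,j,q):
    o1,d1=ray(i,*p);o2,d2=ray(j,*q)
    s=np.linalg.lstsq(np.c_[d1,-d2],o2-o1,rcond=None)[0]
    a=o1+s[0]*d1;b=o2+s[1]*d2; return (a+b)/2,np.linalg.norm(a-b)
def proj(i,X):
    P=i["pose"];c=P[:3,:3].T@(np.asarray(X)-P[:3,3]);return np.array([i["fx"]*c[0]/c[2]+i["cx"],i["fy"]*c[1]/c[2]+i["cy"]])
E
python3 - <<'E'
from h import *
t=load("top0.npz");s=load("side0.npz")
for i,n,b in((t,"top",(180,110,400,350)),(s,"side",(200,160,400,290))):
    x0,y0,x1,y1=b
    c=i["color"][y0:y1,x0:x1,::-1]
    f=2.5 if n=="top" else 4
    c=np.clip(c.astype(float)*(1.8 if n=="top" else 1),0,255).astype(np.uint8)
    cv2.imwrite(f"pics/{n}0c.png",cv2.resize(c,None,fx=f,fy=f,interpolation=cv2.INTER_CUBIC))
    g=cv2.cvtColor(i["color"],cv2.COLOR_RGB2GRAY)
    print(n)
    for (u,v) in ([(271,174),(340,199),(245,244)] if n=="top" else [(340,205),(322,247),(266,181)]):
        w=g[v-7:v+8,u-8:u+9].astype(float); bg=np.median(w); m=np.clip(bg*0.75-w,0,None)
        yy,xx=np.mgrid[v-7:v+8,u-8:u+9]
        c=(m*xx).sum()/m.sum(),(m*yy).sum()/m.sum()
        p=onz(i,*c,153); print(np.round(c,1),np.round(p,1),np.round(dep(i,u+9,v),1))
E
```

```text
top
[270.7 174.4] [681.3 -57.7 153. ] [682.1 -75.6 151.4]
[340.2 199.2] [ 630.2 -188.9  153. ] [ 630.1 -205.6  153.4]
[244.6 243.5] [550.1  -6.1 153. ] [548.9 -23.4 150.6]
side
[339.3 205.3] [682.5 -60.  153. ] [703.2 -58.6 152.4]
[322.  247.3] [ 631.  -191.5  153. ] [ 647.4 -190.4  152.4]
[266.1 180.4] [529.7  43.4 153. ] [550.   40.6 152.7]
```

View pics/top0c.png

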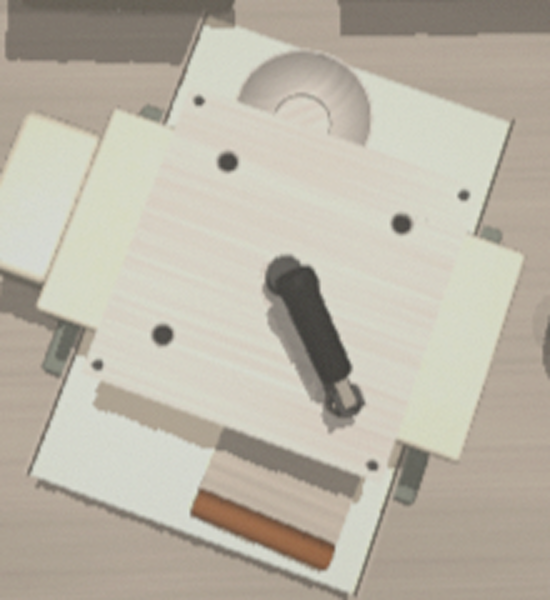

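View pics/side0c.png

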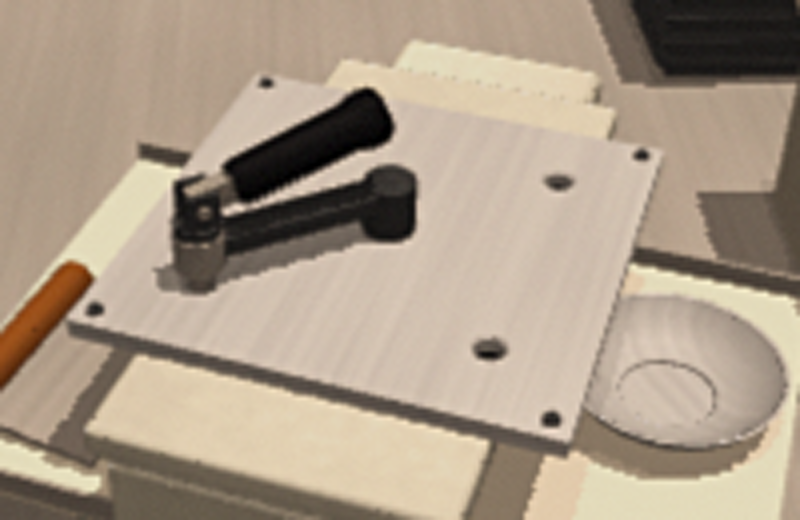

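```bash
python3 - <<'E'
from h import *
from scipy.spatial.transform import Rotation as R
t=load("top0.npz");s=load("side0.npz")
sp=np.array([590.6,-98.7]);st=np.array([499.2,-138.6]);e=(sp-st)/np.linalg.norm(sp-st);n=np.array([-e[1],e[0]])
for i,nm in((t,"top"),(s,"side")):
    g=i["color"].max(2); m=np.zeros_like(g)
    m[(g<(45 if nm=="side" else 40))]=1
    vv,uu=np.nonzero(m)
    P=np.array([dep(i,u,v) for u,v in zip(uu,vv)]); 
    q=(P[:,:2]-st); a=q@e;b=q@n
    k=(a>15)&(a<110)&(abs(b)<25)&(P[:,2]>188)
    a,b,z=a[k],b[k],P[k,2]
    print(nm,k.sum())
    for lo in range(15,105,15):
        w=(a>lo)&(a<=lo+15)
        if w.sum()>3: print(lo,w.sum(),"b %.1f..%.1f"%tuple(np.percentile(b[w],[5,95])),"z %.1f med, %.1f max"%(np.median(z[w]),np.percentile(z[w],95)))
# triangulate tip, hinge
for p,q in(((305.5,220.5),(290.5,188)),((292,215),(298,207))): print(np.round(tri(t,p,s,q),1))
from workcell import ctrl
o=ctrl.get_obs(); print(R.from_rotvec(o["orientation"]).as_matrix().round(3))
E
```

```text
top 334
15 75 b -6.4..11.3 z 215.3 med, 218.8 max
30 79 b -6.5..12.2 z 219.0 med, 221.8 max
45 66 b -7.2..12.1 z 221.9 med, 225.2 max
60 56 b -6.9..12.2 z 225.5 med, 229.0 max
75 49 b -9.1..14.1 z 230.6 med, 233.9 max
90 9 b -2.5..11.2 z 233.0 med, 235.8 max
side 493
15 84 b -10.5..2.5 z 211.7 med, 216.6 max
30 96 b -9.9..3.2 z 215.6 med, 220.7 max
45 93 b -10.5..2.8 z 219.4 med, 224.6 max
60 95 b -10.6..2.8 z 223.2 med, 228.2 max
75 112 b -12.5..2.4 z 228.0 med, 234.7 max
90 13 b -12.4..-6.1 z 224.8 med, 233.2 maxTraceback (most recent call last):
  File "<stdin>", line 18, in <module>
    return _wrapfunc(a, 'round', decimals=decimals, out=out)
    return _wrapit(obj, method, *args, **kwds)
    conv = _array_converter(obj)
ValueError: setting an array element with a sequence. The requested array has an inhomogeneous shape after 1 dimensions. The detected shape was (2,) + inhomogeneous part.
```

```bash
cat >> h.py <<'E'
from scipy.spatial.transform import Rotation as R
sp=np.array([590.6,-98.7]);st=np.array([499.2,-138.6]);nx=np.array([550.6,-7.3])
e=(sp-st)/np.linalg.norm(sp-st);n=np.array([-e[1],e[0]])
E3=np.r_[e,0];N3=np.r_[n,0]
def frame(y,z):
    y=y/np.linalg.norm(y); z=z/np.linalg.norm(z); return np.c_[np.cross(y,z),y,z]
def rel(o,p,Rt):
    R0=R.from_rotvec(o["orientation"]).as_matrix()
    print("shift cm",np.round(R0.T@(np.asarray(p)-o["ee_pos"])/10,2),"turn",np.round(R.from_matrix(R0.T@Rt).as_rotvec(),3))
def stat(o):
    print("t %.2f"%o["t"],"p",np.round(o["ee_pos"],1),"q",np.round(o["qpos"],2),"f",np.round(o["ft_force"],1),"w %.1f"%o["width"]);print(R.from_rotvec(o["orientation"]).as_matrix().round(3))
E
python3 - <<'E'
from h import *
from workcell import ctrl
o=ctrl.get_obs(); stat(o)
g=np.r_[st+62*e+1*n,195]; print(g)
for sg in(1,-1):
    F=frame(np.array([0,0,-1.]),sg*N3)
    rel(o,g+[0,0,100],F); rel(o,g,F)
E
```

```text
t 0.10 p [ 228.1 -581.4  222. ] q [-1.22  0.42  1.63 -0.    1.09 -0.02] f [-0.  -0.4  0.6] w 87.8
[[-0.931 -0.001  0.365]
 [-0.365  0.001 -0.931]
 [-0.    -1.    -0.001]]
[ 555.62162948 -112.87841904  195.        ]
shift cm [-47.6   -7.26 -31.66] turn [0.000e+00 3.104e+00 2.000e-03]
shift cm [-47.6    2.74 -31.65] turn [0.000e+00 3.104e+00 2.000e-03]
shift cm [-47.6   -7.26 -31.66] turn [ 0.001 -0.038 -0.   ]
shift cm [-47.6    2.74 -31.65] turn [ 0.001 -0.038 -0.   ]
```

```bash
python3 -m jog '[[1,[0,-7.3,0],[0,-0.038,0]],[1,[0,-7.3,0],[0,-0.038,0]],[1,[-47.6,-7.3,-31.6],[0,-0.038,0]],[1,[-47.6,-7.3,-31.6],[0,-0.038,0]],[1,[-47.6,-7.3,-31.6],[0,-0.038,0]],[1,[-47.6,-7.3,-31.6],[0,-0.038,0]],[1,[-47.6,-7.3,-31.6],[0,-0.038,0]],[1,[-47.6,-7.3,-31.6],[0,-0.038,0]]]'; python3 - <<'E'
from h import *
from workcell import ctrl
o=ctrl.get_obs(); stat(o)
g=np.r_[st+62*e+1*n,195]
F=frame(np.array([0,0,-1.]),-N3)
rel(o,g+[0,0,100],F); rel(o,g,F)
E
```

```text
t: 0.9
ee_pos: [400.9, -334.2, 295.5]
orientation: [-0.416, 1.995, -1.995]
ft_force: [1.0, -0.0, 1.0]
width: 88.1
t 0.90 p [ 400.9 -334.2  295.5] q [-0.72  0.19  1.78  0.    1.17  0.44] f [ 1. -0.  1.] w 88.1
[[-0.917 -0.     0.4  ]
 [-0.4    0.    -0.917]
 [ 0.    -1.    -0.   ]]
shift cm [-23.03   0.05 -14.1 ] turn [ 0. -0.  0.]
shift cm [-23.03  10.05 -14.09] turn [ 0. -0.  0.]
```

```bash
python3 -m jog '[[1,[-23,0,-14.1],[0,0,0]],[1,[-23,0,-14.1],[0,0,0]],[1,[-23,0,-14.1],[0,0,0]],[1,[-23,0,-14.1],[0,0,0]],[1,[-23,0,-14.1],[0,0,0]],[1,[-23,0,-14.1],[0,0,0]],[1,[-23,0,-14.1],[0,0,0]],[1,[-23,0,-14.1],[0,0,0]]]'; python3 - <<'E'
from h import *
from workcell import ctrl
o=ctrl.get_obs(); stat(o)
g=np.r_[st+62*e+1*n,195]
F=frame(np.array([0,0,-1.]),-N3)
rel(o,g+[0,0,100],F); rel(o,g,F)
for nm in("top","side"):
    i=ctrl.get_image(nm); cv2.imwrite(f"pics/{nm}1.png",i["color"][...,::-1])
E
```

```text
t: 1.7
ee_pos: [554.2, -114.7, 295.2]
orientation: [-0.419, 1.995, -1.994]
ft_force: [-0.2, 0.2, 0.8]
width: 88.1
t 1.70 p [ 554.2 -114.7  295.2] q [-0.22  0.26  1.69 -0.    1.19  0.93] f [-0.2  0.2  0.8] w 88.1
[[-0.916 -0.001  0.401]
 [-0.401 -0.    -0.916]
 [ 0.001 -1.    -0.   ]]
shift cm [-0.2   0.02 -0.11] turn [0.    0.001 0.001]
shift cm [-0.21 10.02 -0.11] turn [0.    0.001 0.001]
```

View pics/side1.png

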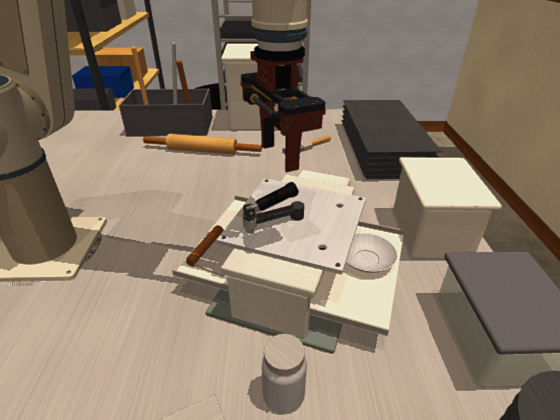

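The side view shows the open jaws, with fingertips near (267,145) and (292,168), straddling the line of the handle. I'll descend and close.

```bash
python3 -m jog '[[1,[-0.1,4,-0.1],[0,0,0]],[1,[-0.1,7,-0.1],[0,0,0]],[1,[-0.1,10,-0.1],[0,0,0]],[1,[-0.1,10,-0.1],[0,0,0]],[0.5,[-0.1,10,-0.1],[0,0,0]],[0.35,[-0.1,10,-0.1],[0,0,0]],[0.35,[-0.1,10,-0.1],[0,0,0]]]'; python3 - <<'E'
from h import *
from workcell import ctrl
o=ctrl.get_obs(); stat(o)
for nm in("top","side"):
    i=ctrl.get_image(nm); cv2.imwrite(f"pics/{nm}2.png",i["color"][...,::-1])
E
```

```text
t: 2.5
ee_pos: [556.2, -114.0, 197.5]
orientation: [-0.413, 1.992, -1.995]
ft_force: [0.2, -0.3, -0.0]
width: 67.3
t 2.50 p [ 556.2 -114.   197.5] q [-0.22  0.37  1.78 -0.    0.99  0.94] f [ 0.2 -0.3 -0. ] w 67.3
[[-0.917  0.003  0.4  ]
 [-0.4   -0.001 -0.917]
 [-0.002 -1.     0.002]]
```

View pics/side2.png

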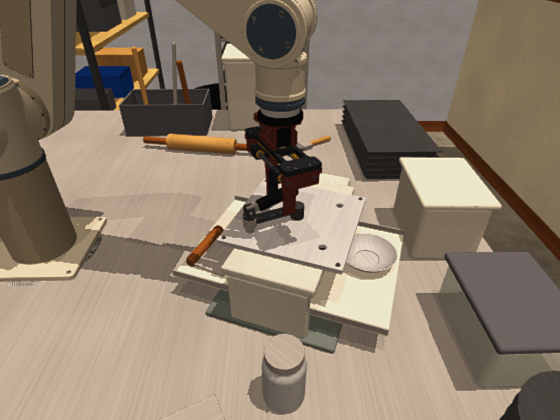

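```bash
python3 -m jog '[[0,[0,0,0],[0,0,0]],[0,[0,0,0],[0,0,0]],[0,[0,0,0],[0,0,0]],[0,[0,0,0],[0,0,0]]]'; python3 - <<'E'
from h import *
from workcell import ctrl
o=ctrl.get_obs(); stat(o)
# arc: hinge H, grasp radius; tool turns by k, handle by d
g=o["ee_pos"]+np.array([0,0,19.]); H=np.r_[st,200.]
a=(g-H)@E3; z=(g-H)[2]; r=np.hypot(a,z); th0=np.arctan2(z,a); print("r,th0",r,th0)
R0=R.from_rotvec(o["orientation"]).as_matrix()
b=(g-H)@N3
for k in range(1,17):
    d=0.08*k; th=th0+d; tl=min(d,0.9) 
    G=H+E3*r*np.cos(th)+np.array([0,0,r*np.sin(th)])+b*N3
    y=np.array([0,0,-1.])*np.cos(tl)+E3*np.sin(tl)
    p=G+y*19; F=frame(y,-N3)
    print(k,round(th,2),np.round(p,0),end=" "); rel(o,p,F)
E
```

```text
t: 3.0
ee_pos: [555.2, -113.4, 195.7]
orientation: [-0.417, 1.995, -1.995]
ft_force: [-0.3, -0.1, -0.1]
width: 27.5
t 3.00 p [ 555.2 -113.4  195.7] q [-0.22  0.37  1.78 -0.    0.99  0.94] f [-0.3 -0.1 -0.1] w 27.5
[[-0.916 -0.     0.4  ]
 [-0.4   -0.    -0.916]
 [ 0.    -1.    -0.   ]]
r,th0 63.10240716056291 0.23462689969349462
1 0.31 [ 555. -113.  201.] shift cm [-0.01 -0.49 -0.  ] turn [0.   0.   0.08]
2 0.39 [ 555. -113.  206.] shift cm [ 0.01 -0.98 -0.  ] turn [0.   0.   0.16]
3 0.47 [ 555. -114.  210.] shift cm [ 0.07 -1.47 -0.  ] turn [0.   0.   0.24]
4 0.55 [ 554. -114.  215.] shift cm [ 0.18 -1.95 -0.  ] turn [0.   0.   0.32]
5 0.63 [ 552. -115.  220.] shift cm [ 0.32 -2.42 -0.  ] turn [0.  0.  0.4]
6 0.71 [ 551. -115.  225.] shift cm [ 0.49 -2.88 -0.  ] turn [0.   0.   0.48]
7 0.79 [ 549. -116.  229.] shift cm [ 0.71 -3.33 -0.  ] turn [0.   0.   0.56]
8 0.87 [ 546. -117.  233.] shift cm [ 0.96 -3.75 -0.  ] turn [0.   0.   0.64]
9 0.95 [ 544. -118.  237.] shift cm [ 1.24 -4.15 -0.  ] turn [0.   0.   0.72]
10 1.03 [ 541. -120.  241.] shift cm [ 1.55 -4.53 -0.  ] turn [0.  0.  0.8]
11 1.11 [ 538. -121.  245.] shift cm [ 1.89 -4.89 -0.  ] turn [0.   0.   0.88]
12 1.19 [ 534. -123.  247.] shift cm [ 2.33 -5.12 -0.  ] turn [0.  0.  0.9]
13 1.27 [ 529. -125.  249.] shift cm [ 2.81 -5.29 -0.  ] turn [0.  0.  0.9]
14 1.35 [ 525. -127.  250.] shift cm [ 3.3  -5.42 -0.  ] turn [0.  0.  0.9]
15 1.43 [ 520. -129.  251.] shift cm [ 3.79 -5.5  -0.  ] turn [0.  0.  0.9]
16 1.51 [ 516. -131.  251.] shift cm [ 4.3  -5.55 -0.  ] turn [0.  0.  0.9]
```

```bash
python3 -m jog '[[0,[0,0,0],[0,0,0]],[0,[0,0,0],[0,0,0]],[0,[0,0,0],[0,0,0]]]'
```

```text
t: 3.3
ee_pos: [555.1, -113.3, 195.6]
orientation: [-0.417, 1.995, -1.994]
ft_force: [-0.6, 0.7, 0.4]
width: 23.2
```

Gripped, at about 24 mm opening. Next I'll swing along the arc.

```bash
python3 -m jog '[[0,[0,-0.49,0],[0,0,0.08]],[0,[0.01,-0.98,0],[0,0,0.16]],[0,[0.07,-1.47,0],[0,0,0.24]],[0,[0.18,-1.95,0],[0,0,0.32]],[0,[0.32,-2.42,0],[0,0,0.4]],[0,[0.49,-2.88,0],[0,0,0.48]],[0,[0.71,-3.33,0],[0,0,0.56]],[0,[0.71,-3.33,0],[0,0,0.56]]]'; python3 - <<'E'
from h import *
from workcell import ctrl
o=ctrl.get_obs(); stat(o)
i=ctrl.get_image("side"); cv2.imwrite(f"pics/side3.png",i["color"][...,::-1])
H=np.r_[st,200.];r=63.1;th0=.2346;b=0
R0=R.from_rotvec(o["orientation"]).as_matrix()
G=o["ee_pos"]-19*R0[:,1]; print("a,z,b",(G-H)@E3,(G-H)[2],(G-H)@N3)
b=(G-H)@N3
for k in range(8,18):
    d=0.08*k; th=th0+d; tl=min(d,0.9) 
    G=H+E3*r*np.cos(th)+np.array([0,0,r*np.sin(th)])+b*N3
    y=np.array([0,0,-1.])*np.cos(tl)+E3*np.sin(tl)
    p=G+y*19; F=frame(y,-N3)
    print(k,round(th,2),np.round(p,0),end=" "); rel(o,p,F)
E
```

```text
t: 4.1
ee_pos: [547.8, -116.8, 229.1]
orientation: [0.14, 1.845, -1.635]
ft_force: [1.2, 3.7, -0.6]
width: 23.3
t 4.10 p [ 547.8 -116.8  229.1] q [-0.46  0.21  2.06  0.76  0.63  0.13] f [ 1.2  3.7 -0.6] w 23.3
[[-0.777  0.488  0.398]
 [-0.337  0.213 -0.917]
 [-0.532 -0.847 -0.001]]
a,z,b 43.17558229057649 45.1583375690918 0.5696722453389701
8 0.87 [ 546. -117.  233.] shift cm [-0.09 -0.43 -0.  ] turn [-0.    -0.002  0.079]
9 0.95 [ 544. -118.  237.] shift cm [-0.07 -0.92 -0.  ] turn [-0.    -0.002  0.159]
10 1.03 [ 541. -120.  241.] shift cm [-0.01 -1.41 -0.  ] turn [-0.001 -0.002  0.239]
11 1.11 [ 538. -121.  245.] shift cm [ 0.09 -1.89  0.  ] turn [-0.001 -0.002  0.319]
12 1.19 [ 534. -123.  247.] shift cm [ 0.34 -2.32  0.  ] turn [-0.001 -0.002  0.339]
13 1.27 [ 529. -125.  249.] shift cm [ 0.66 -2.71  0.  ] turn [-0.001 -0.002  0.339]
14 1.35 [ 525. -127.  250.] shift cm [ 1.   -3.08  0.  ] turn [-0.001 -0.002  0.339]
15 1.43 [ 520. -129.  251.] shift cm [ 1.37 -3.42  0.  ] turn [-0.001 -0.002  0.339]
16 1.51 [ 516. -131.  251.] shift cm [ 1.77 -3.73  0.  ] turn [-0.001 -0.002  0.339]
17 1.59 [ 511. -133.  251.] shift cm [ 2.2  -4.    0.01] turn [-0.001 -0.002  0.339]
```

View pics/side3.png

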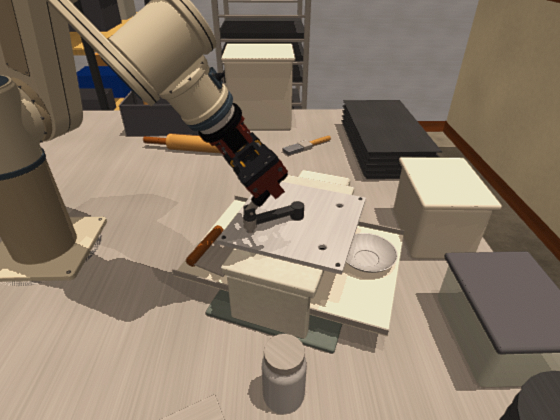

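The handle has swung with the gripper, and forces are small. Continuing.

```bash
python3 -m jog '[[0,[-0.07,-0.46,0],[0,0,0.08]],[0,[-0.06,-0.92,0],[0,0,0.16]],[0,[0,-1.4,0],[0,0,0.24]],[0,[0.1,-1.88,0],[0,0,0.32]],[0,[0.34,-2.32,0],[0,0,0.34]],[0,[0.66,-2.7,0],[0,0,0.34]],[0,[0.66,-2.7,0],[0,0,0.34]]]'; python3 - <<'E'
from h import *
from workcell import ctrl
o=ctrl.get_obs(); stat(o)
i=ctrl.get_image("side"); cv2.imwrite(f"pics/side4.png",i["color"][...,::-1])
H=np.r_[st,200.];r=63.1;th0=.2346;b=0
R0=R.from_rotvec(o["orientation"]).as_matrix()
G=o["ee_pos"]-19*R0[:,1]; print("a,z,b",(G-H)@E3,(G-H)[2],(G-H)@N3)
b=0.5
for k in range(13,19):
    d=0.08*k; th=th0+d; tl=min(d,0.9) 
    G=H+E3*r*np.cos(th)+np.array([0,0,r*np.sin(th)])+b*N3
    y=np.array([0,0,-1.])*np.cos(tl)+E3*np.sin(tl)
    p=G+y*19; F=frame(y,-N3)
    print(k,round(th,2),np.round(p,0),end=" "); rel(o,p,F)
E
```

```text
t: 4.85
ee_pos: [529.9, -124.0, 247.5]
orientation: [0.422, 1.714, -1.398]
ft_force: [0.4, 1.3, -6.4]
width: 23.5
t 4.85 p [ 529.9 -124.   247.5] q [-0.65  0.23  2.21  1.4   0.77 -0.62] f [ 0.4  1.3 -6.4] w 23.5
[[-0.572  0.715  0.402]
 [-0.25   0.315 -0.916]
 [-0.781 -0.624 -0.001]]
a,z,b 19.14095238309519 59.34902980424425 1.0632626781477585
13 1.27 [ 530. -125.  249.] shift cm [-0.04 -0.12  0.06] turn [0.002 0.    0.003]
14 1.35 [ 525. -127.  250.] shift cm [ 0.17 -0.58  0.06] turn [0.002 0.    0.003]
15 1.43 [ 520. -129.  251.] shift cm [ 0.41 -1.02  0.06] turn [0.002 0.    0.003]
16 1.51 [ 516. -131.  251.] shift cm [ 0.68 -1.45  0.06] turn [0.002 0.    0.003]
17 1.59 [ 511. -133.  251.] shift cm [ 0.99 -1.85  0.06] turn [0.002 0.    0.003]
18 1.67 [ 507. -135.  251.] shift cm [ 1.33 -2.22  0.06] turn [0.002 0.    0.003]
```

View pics/side4.png

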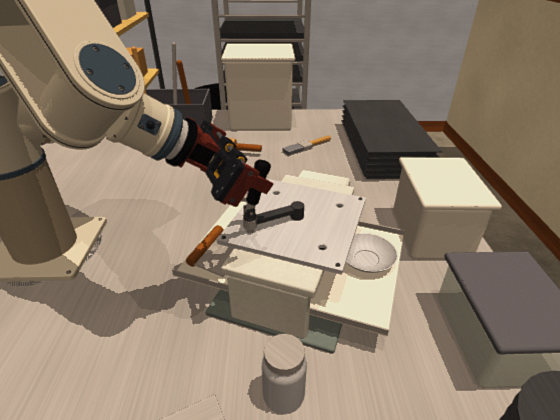

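```bash
python3 -m jog '[[0,[0.2,-0.55,0],[0,0,0]],[0,[0.5,-0.95,0],[0,0,0]],[0,[0.8,-1.35,0],[0,0,0]],[0,[1.1,-1.75,0],[0,0,0]],[0,[1.2,-1.95,0],[0,0,0]],[0,[1.2,-1.95,0],[0,0,0]]]'; python3 - <<'E'
from h import *
from workcell import ctrl
o=ctrl.get_obs(); stat(o)
i=ctrl.get_image("side"); cv2.imwrite(f"pics/side5.png",i["color"][...,::-1])
i=ctrl.get_image("top"); cv2.imwrite(f"pics/top5.png",np.clip(i["color"][...,::-1]*1.6,0,255).astype(np.uint8))
H=np.r_[st,200.]
R0=R.from_rotvec(o["orientation"]).as_matrix()
G=o["ee_pos"]-19*R0[:,1]; print("a,z,b",(G-H)@E3,(G-H)[2],(G-H)@N3)
E
```

```text
t: 5.5
ee_pos: [509.5, -133.5, 251.5]
orientation: [0.426, 1.711, -1.397]
ft_force: [4.2, 3.1, -6.0]
width: 23.2
t 5.50 p [ 509.5 -133.5  251.5] q [-0.71  0.2   2.24  1.37  0.8  -0.63] f [ 4.2  3.1 -6. ] w 23.2
[[-0.569  0.718  0.4  ]
 [-0.249  0.314 -0.916]
 [-0.784 -0.621  0.   ]]
a,z,b -3.456395364723101 63.29604650158552 0.5522838830044597
```

View pics/side5.png

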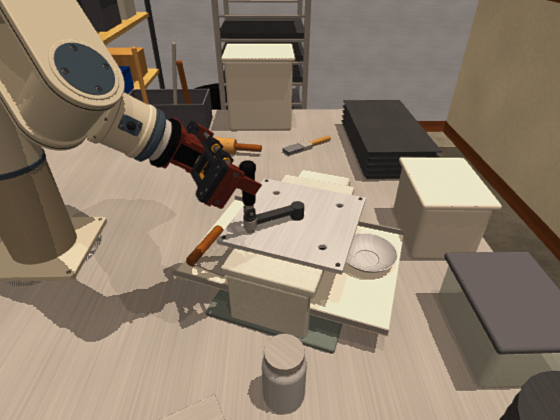

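View pics/top5.png

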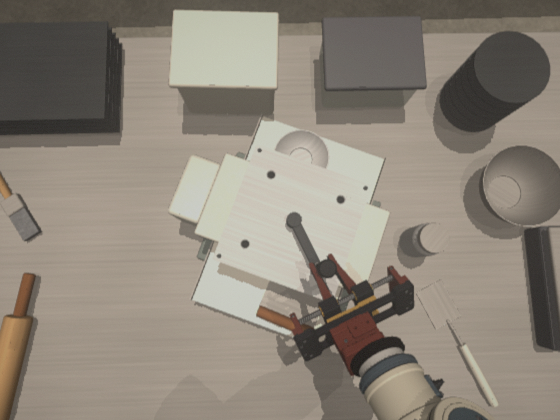

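The handle is upright at (249,178) in the side view. Next I'll open and back out along the tool axis, then regrasp from above.

```bash
python3 -m jog '[[0.7,[0,0,0],[0,0,0]],[0.7,[0,0,0],[0,0,0]],[0.7,[0,0,0],[0,0,0]],[0.7,[0,0,0],[0,0,0]],[0.8,[0,-3,0],[0,0,0]],[1,[0,-7,0],[0,0,0]],[1,[0,-11,0],[0,0,0]],[1,[0,-14,0],[0,0,0]]]'; python3 - <<'E'
from h import *
from workcell import ctrl
o=ctrl.get_obs(); stat(o)
i=ctrl.get_image("side"); cv2.imwrite(f"pics/side6.png",i["color"][...,::-1]);np.savez("side6.npz",**i)
i=ctrl.get_image("top"); cv2.imwrite(f"pics/top6.png",np.clip(i["color"][...,::-1]*1.6,0,255).astype(np.uint8));np.savez("top6.npz",**i)
F=frame(np.array([0,0,-1.]),-N3); rel(o,[450,-150,400],F)
E
```

```text
t: 6.4
ee_pos: [407.8, -177.8, 339.3]
orientation: [0.426, 1.71, -1.398]
ft_force: [1.0, 0.4, -0.7]
width: 83.9
t 6.40 p [ 407.8 -177.8  339.3] q [-1.01 -0.04  2.22  1.05  1.1  -0.44] f [ 1.   0.4 -0.7] w 83.9
[[-0.57   0.718  0.4  ]
 [-0.249  0.313 -0.917]
 [-0.783 -0.622  0.001]]
shift cm [-7.84  0.12 -0.86] turn [-0.001  0.    -0.9  ]
```

View pics/side6.png

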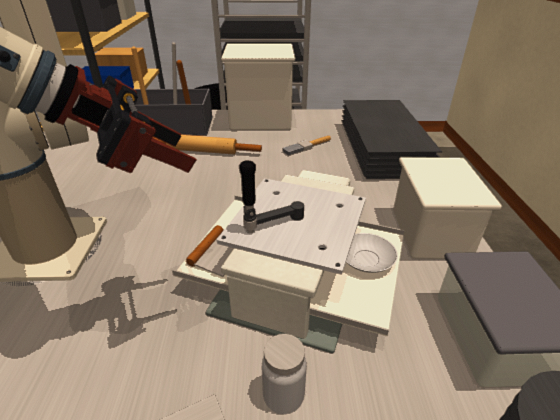

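View pics/top6.png

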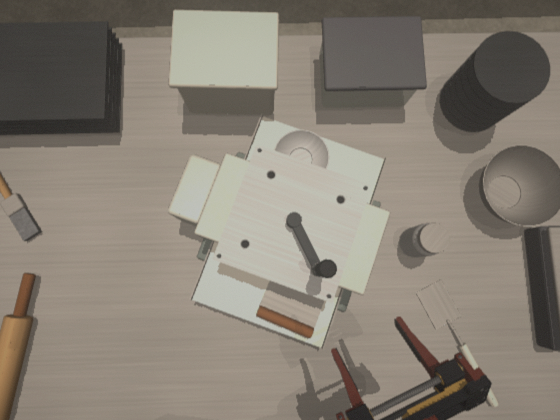

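```bash
python3 -m jog '[[1,[-7.8,0,-0.9],[0,0,-0.9]],[1,[-7.8,0,-0.9],[0,0,-0.9]],[1,[-7.8,0,-0.9],[0,0,-0.9]],[1,[-7.8,0,-0.9],[0,0,-0.9]],[1,[-7.8,0,-0.9],[0,0,-0.9]],[1,[-7.8,0,-0.9],[0,0,-0.9]],[1,[-7.8,0,-0.9],[0,0,-0.9]],[1,[-7.8,0,-0.9],[0,0,-0.9]]]'; python3 - <<'E'
from h import *
from workcell import ctrl
o=ctrl.get_obs(); stat(o)
t=load("top6.npz");s=load("side6.npz")
P=[]
for i,nm,b in((t,"top",(310,250,345,290)),(s,"side",(235,150,265,235))):
    x0,y0,x1,y1=b; g=i["color"].max(2)
    for v in range(y0,y1):
        for u in range(x0,x1):
            if g[v,u]<45 : P.append(np.r_[dep(i,u,v),nm=="top"])
P=np.array(P);P=P[P[:,2]>215]
for lo in range(215,305,15):
    for f in(0,1):
        w=P[(P[:,2]>lo)&(P[:,2]<=lo+15)&(P[:,3]==f)]
        if len(w)>3: print(lo,"top" if f else "side",len(w),np.round(w.min(0)[:3],1),np.round(w.max(0)[:3],1))
E
```

```text
t: 7.3
ee_pos: [452.5, -147.6, 398.2]
orientation: [-0.424, 1.993, -1.992]
ft_force: [-0.3, -0.4, 0.4]
width: 88.0
t 7.30 p [ 452.5 -147.6  398.2] q [-0.34  0.03  1.73 -0.    1.38  0.81] f [-0.3 -0.4  0.4] w 88.0
[[-0.914 -0.002  0.405]
 [-0.405  0.    -0.914]
 [ 0.002 -1.    -0.001]]
215 side 65 [ 488.7 -150.9  215.6] [ 510.1 -142.3  229.7]
215 top 4 [ 489.3 -133.7  221.7] [ 496.  -127.5  229.1]
230 side 86 [ 490.9 -152.6  230.2] [ 510.6 -141.7  244.9]
230 top 12 [ 489.4 -133.4  230.4] [ 505.7 -126.4  244.9]
245 side 96 [ 490.  -151.5  245.1] [ 511.2 -140.   259.9]
245 top 10 [ 491.1 -131.   246. ] [ 507.2 -126.7  257. ]
260 side 93 [ 490.8 -151.6  260. ] [ 511.3 -142.4  274.9]
275 side 91 [ 488.9 -153.5  275.1] [ 512.4 -142.7  289.8]
290 side 127 [ 489.3 -154.4  290.2] [ 512.6 -127.6  297.6]
290 top 200 [ 486.8 -149.9  290.2] [ 512.  -124.5  300.1]
```

The handle stands vertically at (500,-139), with its top at about 298 mm. That agrees with the start hole from the plate measurements. Now I'll flip the wrist, so it has room for the clockwise turn.

```bash
python3 -m jog '[[1,[0,0,0],[0,-1.2,0]],[1,[0,0,0],[0,-1.2,0]],[1,[0,0,0],[0,-1.2,0]],[1,[0,0,0],[0,-1.2,0]],[1,[0,0,0],[0,-1.2,0]],[1,[0,0,0],[0,-1.2,0]],[1,[0,0,0],[0,-1.2,0]],[1,[0,0,0],[0,-1.2,0]]]';python3 -m jog '[[1,[0,0,0],[0,-1.2,0]],[1,[0,0,0],[0,-1.2,0]],[1,[0,0,0],[0,-1.2,0]],[1,[0,0,0],[0,-1.2,0]],[1,[0,0,0],[0,-1.2,0]],[1,[0,0,0],[0,-1.2,0]],[1,[0,0,0],[0,-1.2,0]],[1,[0,0,0],[0,-1.2,0]]]'; python3 - <<'E'
from h import *
from workcell import ctrl
o=ctrl.get_obs(); stat(o)
F=frame(np.array([0,0,-1.]),N3); rel(o,[500,-138.7,400],F)
E
```

```text
t: 8.1
ee_pos: [449.5, -149.2, 398.2]
orientation: [-1.228, 1.174, -1.173]
ft_force: [0.8, -0.1, -0.3]
width: 88.0
t: 8.9
ee_pos: [449.5, -149.2, 398.2]
orientation: [-1.553, 0.252, -0.254]
ft_force: [-0.1, 0.2, -0.1]
width: 87.4
t 8.90 p [ 449.5 -149.2  398.2] q [-0.35  0.02  1.74  0.    1.38 -1.6 ] f [-0.1  0.2 -0.1] w 87.4
[[ 0.948  0.002  0.317]
 [-0.317  0.003  0.948]
 [ 0.001 -1.     0.003]]
shift cm [ 4.45 -0.17  2.59] turn [-0.003 -0.734  0.002]
```

```bash
python3 -m jog '[[1,[4.45,-0.2,2.6],[0,-0.73,0]],[1,[4.45,-0.2,2.6],[0,-0.73,0]],[1,[4.45,-0.2,2.6],[0,-0.73,0]],[1,[4.45,-0.2,2.6],[0,-0.73,0]],[1,[4.45,-0.2,2.6],[0,-0.73,0]],[1,[4.45,-0.2,2.6],[0,-0.73,0]],[1,[4.45,-0.2,2.6],[0,-0.73,0]]]'; python3 - <<'E'
from h import *
from workcell import ctrl
o=ctrl.get_obs(); stat(o)
F=frame(np.array([0,0,-1.]),N3); rel(o,[500,-138.7,400],F);rel(o,[500,-138.7,247],F)
i=ctrl.get_image("top"); cv2.imwrite(f"pics/top7.png",np.clip(i["color"][...,::-1]*1.6,0,255).astype(np.uint8))
E
```

```text
t: 9.6
ee_pos: [500.1, -139.3, 400.6]
orientation: [-1.547, -0.312, 0.311]
ft_force: [0.4, -0.3, -0.7]
width: 88.1
t 9.60 p [ 500.1 -139.3  400.6] q [-0.3   0.1   1.65  0.    1.39 -2.26] f [ 0.4 -0.3 -0.7] w 88.1
[[ 0.922  0.001 -0.387]
 [ 0.387  0.002  0.922]
 [ 0.001 -1.     0.001]]
shift cm [0.02 0.06 0.06] turn [-0.001 -0.015  0.001]
shift cm [-0.   15.36  0.04] turn [-0.001 -0.015  0.001]
```

View pics/top7.png

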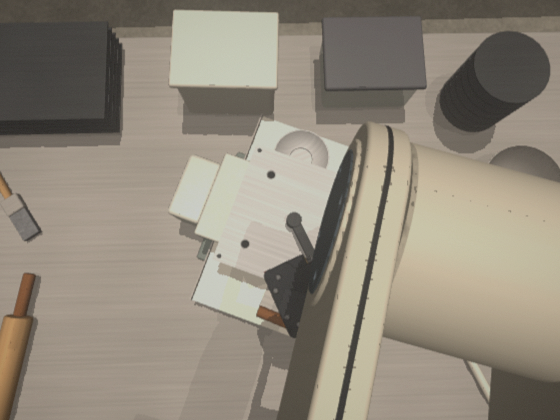

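The top view shows the arm over the handle, with only the left jaw carriage visible, at (288,290). I'll descend over the upright handle and grip.

```bash
python3 -m jog '[[1,[0,4,0],[0,-0.01,0]],[1,[0,8,0],[0,-0.01,0]],[1,[0,12,0],[0,-0.01,0]],[1,[0,15.3,0],[0,-0.01,0]],[1,[0,15.3,0],[0,-0.01,0]],[0.4,[0,15.3,0],[0,-0.01,0]],[0,[0,15.3,0],[0,-0.01,0]],[0,[0,15.3,0],[0,-0.01,0]]]';python3 -m jog '[[0,[0,0,0],[0,0,0]],[0,[0,0,0],[0,0,0]],[0,[0,0,0],[0,0,0]],[0,[0,0,0],[0,0,0]],[0,[0,0,0],[0,0,0]]]'; python3 - <<'E'
from h import *
from workcell import ctrl
o=ctrl.get_obs(); stat(o)
i=ctrl.get_image("side"); cv2.imwrite(f"pics/side8.png",i["color"][...,::-1])
E
```

```text
t: 10.45
ee_pos: [501.6, -139.8, 250.2]
orientation: [-1.548, -0.324, 0.319]
ft_force: [-0.3, 0.7, -1.2]
width: 67.2
t: 10.95
ee_pos: [500.3, -139.3, 248.2]
orientation: [-1.546, -0.321, 0.322]
ft_force: [-0.5, 0.9, 1.4]
width: 28.5
t 10.95 p [ 500.3 -139.3  248.2] q [-0.29  0.24  1.84  0.    1.07 -2.28] f [-0.5  0.9  1.4] w 28.5
[[ 0.917 -0.    -0.399]
 [ 0.399  0.     0.917]
 [-0.    -1.     0.   ]]
```

View pics/side8.png

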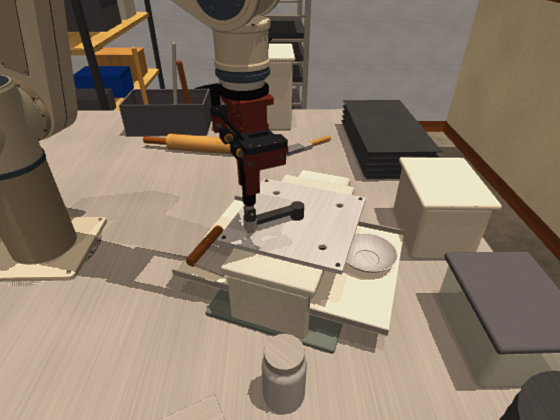

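The jaws straddle the upright handle, at about (250,190). I'll finish closing, then lift 13 mm, which is between the 9 mm clearing height and the 16 mm stop.

```bash
python3 -m jog '[[0,[0,0,0],[0,0,0]],[0,[0,0,0],[0,0,0]],[0,[0,0,0],[0,0,0]],[0,[0,-0.4,0],[0,0,0]],[0,[0,-0.8,0],[0,0,0]],[0,[0,-1.1,0],[0,0,0]],[0,[0,-1.35,0],[0,0,0]],[0,[0,-1.35,0],[0,0,0]]]'; python3 - <<'E'
from h import *
from workcell import ctrl
o=ctrl.get_obs(); stat(o)
i=ctrl.get_image("side"); cv2.imwrite(f"pics/side9.png",cv2.resize(i["color"][130:290,180:400,::-1],None,fx=3,fy=3,interpolation=cv2.INTER_CUBIC))
E
```

```text
t: 11.8
ee_pos: [500.0, -139.3, 261.4]
orientation: [-1.546, -0.321, 0.323]
ft_force: [-0.7, 2.0, -12.1]
width: 28.2
t 11.80 p [ 500.  -139.3  261.4] q [-0.29  0.22  1.82  0.    1.1  -2.28] f [ -0.7   2.  -12.1] w 28.2
[[ 0.917 -0.001 -0.399]
 [ 0.399  0.     0.917]
 [-0.001 -1.     0.001]]
```

View pics/side9.png

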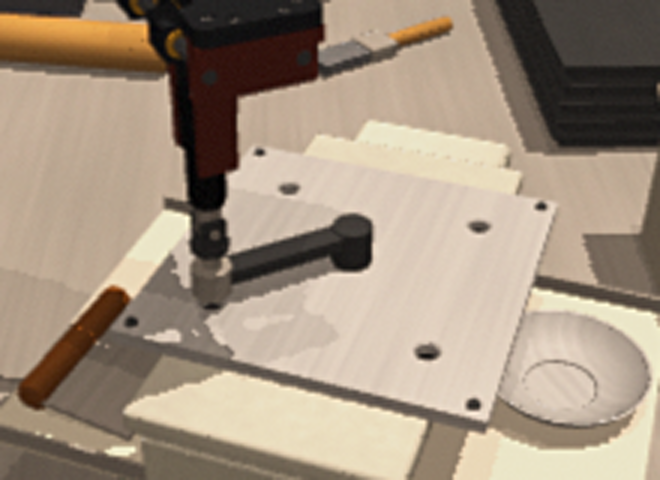

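The pin tip is drawn clear of the plate: in the crop, its hole is visible below the sleeve at (212,302). The 12 N down matches the spring. Now the arc about the spindle, turning the tool in step.

```bash
python3 -m jog '[[0,[0.07,0,1.2],[0,0.12,0]],[0,[0.29,0,2.38],[0,0.24,0]],[0,[0.64,0,3.52],[0,0.36,0]],[0,[1.13,0,4.62],[0,0.48,0]],[0,[1.75,0,5.65],[0,0.6,0]],[0,[2.48,0,6.59],[0,0.72,0]],[0,[3.03,0,7.17],[0,0.8,0]],[0,[3.03,0,7.17],[0,0.8,0]]]'; python3 - <<'E'
from h import *
from workcell import ctrl
o=ctrl.get_obs(); stat(o)
d=o["ee_pos"][:2]-sp; print("rad",np.hypot(*d),"phi",np.arctan2(d@n,-d@e))
i=ctrl.get_image("side"); cv2.imwrite(f"pics/side10.png",cv2.resize(i["color"][110:270,150:370,::-1],None,fx=3,fy=3,interpolation=cv2.INTER_CUBIC))
E
```

```text
t: 12.65
ee_pos: [498.8, -61.0, 261.1]
orientation: [-1.549, 0.308, -0.304]
ft_force: [-2.3, -0.6, -12.9]
width: 28.3
t 12.65 p [498.8 -61.  261.1] q [-0.15  0.2   1.86 -0.    1.09 -1.33] f [ -2.3  -0.6 -12.9] w 28.3
[[ 0.925 -0.002  0.38 ]
 [-0.38   0.     0.925]
 [-0.002 -1.    -0.001]]
rad 99.25834778421378 phi 0.8007002291591477
```

View pics/side10.png

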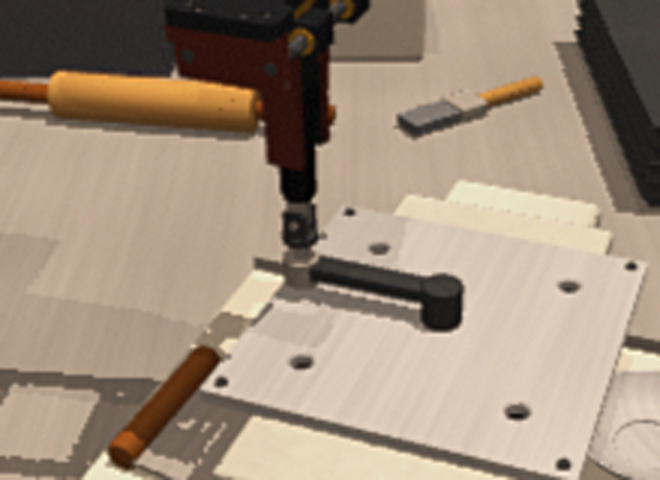

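The crank has turned to about 0.80 rad with the handle upright. Continuing the remaining 0.77 rad.

```bash
python3 -m jog '[[0,[0.07,0,1.2],[0,0.12,0]],[0,[0.29,0,2.38],[0,0.24,0]],[0,[0.64,0,3.52],[0,0.36,0]],[0,[1.13,0,4.62],[0,0.48,0]],[0,[1.75,0,5.65],[0,0.6,0]],[0,[2.35,0,6.44],[0,0.7,0]],[0,[2.82,0,6.96],[0,0.77,0]],[0,[2.82,0,6.96],[0,0.77,0]]]'; python3 - <<'E'
from h import *
from workcell import ctrl
o=ctrl.get_obs(); stat(o)
d=o["ee_pos"][:2]-sp; print("rad",np.hypot(*d),"phi",np.arctan2(d@n,-d@e))
i=ctrl.get_image("side"); cv2.imwrite(f"pics/side11.png",cv2.resize(i["color"][80:260,150:390,::-1],None,fx=3,fy=3,interpolation=cv2.INTER_CUBIC))
E
```

```text
t: 13.5
ee_pos: [551.4, -7.9, 260.8]
orientation: [-1.378, 0.903, -0.898]
ft_force: [-3.0, 1.2, -11.8]
width: 28.4
t 13.50 p [551.4  -7.9 260.8] q [-0.04  0.27  1.76  0.    1.12 -0.45] f [ -3.    1.2 -11.8] w 28.4
[[ 0.4   -0.003  0.916]
 [-0.916  0.001  0.4  ]
 [-0.002 -1.    -0.003]]
rad 98.89551103088529 phi 1.5743401408976936
```

View pics/side11.png

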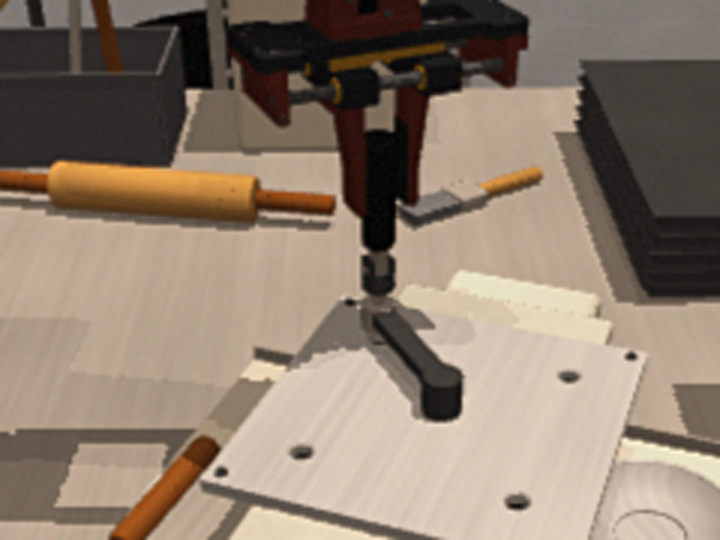

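The position is within about 1 mm of the next hole. Lowering by the lift distance.

```bash
python3 -m jog '[[0,[0,0.4,0],[0,0,0]],[0,[0,0.8,0],[0,0,0]],[0,[0,1.1,0],[0,0,0]],[0,[0,1.35,0],[0,0,0]],[0,[0,1.35,0],[0,0,0]]]'; python3 - <<'E'
from h import *
from workcell import ctrl
o=ctrl.get_obs(); stat(o)
i=ctrl.get_image("side"); cv2.imwrite(f"pics/side12.png",cv2.resize(i["color"][80:260,150:390,::-1],None,fx=3,fy=3,interpolation=cv2.INTER_CUBIC))
E
```

```text
t: 14.05
ee_pos: [552.4, -8.1, 248.5]
orientation: [-1.376, 0.901, -0.902]
ft_force: [-4.6, 0.6, -7.7]
width: 27.8
t 14.05 p [552.4  -8.1 248.5] q [-0.04  0.29  1.77 -0.    1.09 -0.45] f [-4.6  0.6 -7.7] w 27.8
[[ 0.4    0.001  0.917]
 [-0.917 -0.     0.4  ]
 [ 0.    -1.     0.001]]
```

View pics/side12.png

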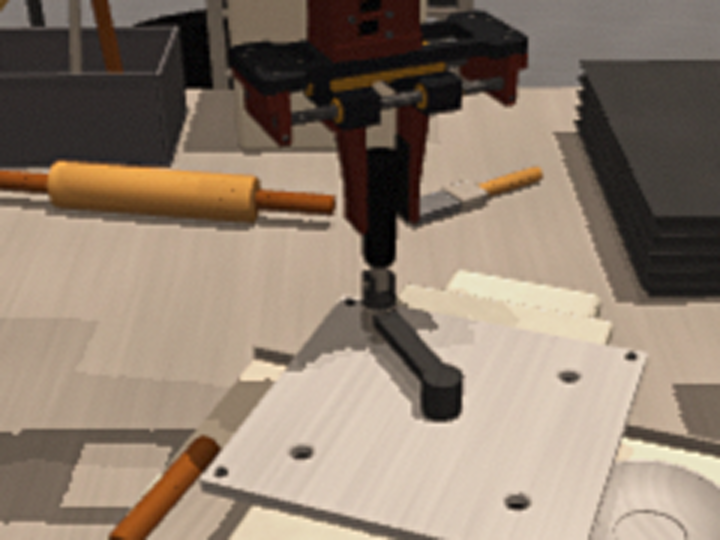

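The pin is down in the hole and z is back to the start level. I'll relieve the 4 N side load, press slightly, open, and lift straight off.

```bash
python3 -m jog '[[0,[0,0.1,-0.1],[0,0,0]],[0,[0,0.1,-0.1],[0,0,0]],[0,[0,0.1,-0.1],[0,0,0]]]'; python3 -m jog '[[0.7,[0,0,0],[0,0,0]],[0.7,[0,0,0],[0,0,0]],[0.9,[0,0,0],[0,0,0]],[0.9,[0,0,0],[0,0,0]],[0.9,[0,0,0],[0,0,0]],[0.9,[0,0,0],[0,0,0]]]'; python3 - <<'E'
from h import *
from workcell import ctrl
o=ctrl.get_obs(); stat(o)
E
```

```text
t: 14.4
ee_pos: [552.2, -8.4, 248.2]
orientation: [-1.375, 0.899, -0.903]
ft_force: [-3.6, 1.9, 1.6]
width: 28.2
t: 15.0
ee_pos: [551.3, -8.4, 247.2]
orientation: [-1.376, 0.901, -0.901]
ft_force: [-0.7, 0.1, 0.1]
width: 72.5
t 15.00 p [551.3  -8.4 247.2] q [-0.04  0.29  1.77 -0.    1.08 -0.45] f [-0.7  0.1  0.1] w 72.5
[[ 0.4    0.     0.917]
 [-0.917 -0.     0.4  ]
 [ 0.    -1.     0.   ]]
```

```bash
python3 -m jog '[[1,[0,-4,0],[0,0,0]],[1,[0,-8,0],[0,0,0]],[1,[0,-12,0],[0,0,0]],[1,[0,-16,0],[0,0,0]],[1,[-4,-20,0],[0,0,0]],[1,[-8,-20,0],[0,0,0]],[1,[-12,-20,0],[0,0,0]]]'; python3 -m jog '[[1,[0,0,-5],[0,0,0]],[1,[0,0,-10],[0,0,0]],[1,[0,0,-15],[0,0,0]],[1,[0,0,-20],[0,0,0]],[1,[0,0,-20],[0,0,0]]]'; python3 - <<'E'
from h import *
from workcell import ctrl
o=ctrl.get_obs(); stat(o)
i=ctrl.get_image("side"); cv2.imwrite(f"pics/side13.png",i["color"][...,::-1]);np.savez("side13.npz",**i)
i=ctrl.get_image("top"); cv2.imwrite(f"pics/top13.png",np.clip(i["color"][...,::-1]*1.6,0,255).astype(np.uint8));np.savez("top13.npz",**i)
E
```

```text
t: 15.7
ee_pos: [503.2, 102.8, 449.2]
orientation: [-1.373, 0.9, -0.904]
ft_force: [0.5, -0.0, -0.4]
width: 88.3
t: 16.2
ee_pos: [315.9, 20.6, 447.6]
orientation: [-1.375, 0.901, -0.904]
ft_force: [0.7, 0.1, -0.2]
width: 87.7
t 16.20 p [315.9  20.6 447.6] q [ 0.03 -0.3   1.9  -0.    1.54 -0.38] f [ 0.7  0.1 -0.2] w 87.7
[[ 0.398  0.002  0.917]
 [-0.917 -0.     0.398]
 [ 0.001 -1.     0.002]]
```

View pics/side13.png

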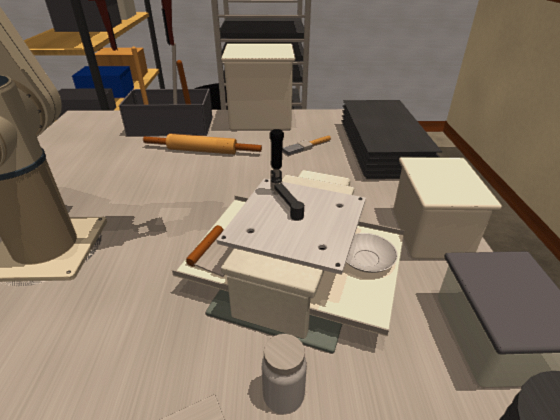

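View pics/top13.png

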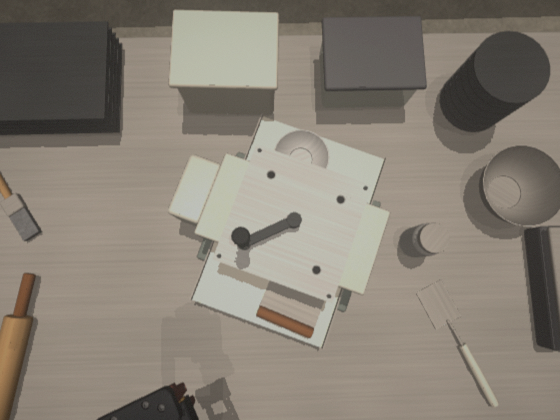

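The handle stands upright at the next hole: (277,150) in the side view, (241,237) in the top view. The start hole is empty at (316,270). A quick numeric check follows.

```bash
python3 - <<'E'
from h import *
t=load("top13.npz");s=load("side13.npz")
print("start hole",onz(t,316.3,270,153).round(1),onz(s,250.5,230.5,153).round(1))
P=[]
for i,nm,b in((t,"top",(225,222,258,262)),(s,"side",(263,122,292,190))):
    x0,y0,x1,y1=b; g=i["color"].max(2)
    for v in range(y0,y1):
        for u in range(x0,x1):
            if g[v,u]<45 : P.append(np.r_[dep(i,u,v),nm=="top"])
P=np.array(P);P=P[(P[:,2]>215)&(P[:,2]<310)]
for lo in range(215,305,15):
    for f in(0,1):
        w=P[(P[:,2]>lo)&(P[:,2]<=lo+15)&(P[:,3]==f)&(np.hypot(P[:,0]-550,P[:,1]+7)<40)]
        if len(w)>3: print(lo,"top" if f else "side",len(w),np.round(w.min(0)[:3],1),np.round(w.max(0)[:3],1))
for n,a,c in(("top",load("top0.npz"),t),("side",load("side0.npz"),s)):
    d=cv2.absdiff(a["color"],c["color"]).max(2)
    for nm,bx in(("tin",(275,130,330,180) if n=="top" else (345,235,398,275)),("scraper",(256,300,318,338) if n=="top" else (185,226,224,266)),("shaker",(410,220,445,260) if n=="top" else (260,335,308,412))):
        x0,y0,x1,y1=bx; print(n,nm,"changed frac",(d[y0:y1,x0:x1]>25).mean().round(3))
E
```

```text
start hole [ 497.7 -138.1  153. ] [ 500.6 -140.   153. ]
215 side 51 [541.3 -19.8 215. ] [562.  -10.6 229.7]
230 side 67 [541.3 -20.3 230.1] [561.9 -10.6 245. ]
230 top 10 [540.  -17.2 232.5] [546.4  -0.8 242.1]
245 side 64 [543.5 -21.2 245.6] [561.8 -12.2 259.5]
245 top 7 [540.3 -18.  245.2] [547.   -7.1 255.6]
260 side 68 [543.6 -21.1 260.1] [561.7 -12.6 275. ]
275 side 73 [540.  -24.7 275.1] [565.5 -14.  289.9]
275 top 4 [538.2 -21.7 284.8] [547.1  -6.4 286. ]
290 side 97 [540.  -24.8 290.1] [565.6   4.2 297.8]
290 top 127 [539.  -22.3 290. ] [563.3   3.1 299.6]
top tin changed frac 0.0
top scraper changed frac 0.0
top shaker changed frac 0.0
side tin changed frac 0.0
side scraper changed frac 0.0
side shaker changed frac 0.0
```

```bash
python3 -c "
from workcell import ctrl
print(ctrl.close_job())"
```

```text
the job is handed in; nothing more can be done
None
```

I opened the roll gap by one step and handed the job in after about 16 s of robot time. The system reports no verdict. I unfolded the handle, regripped it from above, lifted it about 13 mm and turned the crank a quarter turn clockwise past the machine's front. I then lowered the pin into the next hole and let go.

**Last checks, taken with the arm clear:**
- **Pin:** the handle top is at about 298 mm, the same as when the pin sat in the start hole, so I take it as seated. The start hole is empty.
- **Crank:** the angle works out at about 1.57 rad. The handle axis is at (552, -9) and the hole at (551, -7), a 2 mm difference that is within the calibration accuracy and the pin's play.
- **Handle:** it stands upright, with less than about 1 mm of lean along the shaft.
- **Bystanders:** the scraper, pie tin and shaker show no change in either view.

**One oddity:** on the second grip the jaws stopped at 28 mm instead of 24 mm. They had probably closed partly on the thicker end of the handle. The grip did not slip, and the force matched the spring (12 N lifted).

No check failed or disagreed.

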